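# Load the spring row of a cassette insert

## Robot

A 6-joint arm with a two-finger parallel gripper is mounted at the origin on the work surface. World frame = base frame: x ahead of the robot, y to its left, z up, the work surface at z = 0. Lengths are in mm, angles in rad, forces in N, time in s.
With the tool pointing down it reaches from about 350 to 875 mm from the base axis. Payload 4.2 kg.
Tool frame: the origin (TCP) lies between the finger pads; the fingertips stand 14 mm ahead of it and the grasp point (between the pads) lies 5 mm behind it; z points along the fingers, y is the line along which they close (so a half turn about z gives the same grasp; the last joint's range is limited). The gripper opens to 85 mm and grips with 20 to 120 N. Pads are 22 mm wide; open, the fingers measure 114 mm over their backs; the gripper's body (76 mm by 85 mm) begins 54 mm behind the grasp point. The pads swing forward as they close: fully open they stand 13 mm farther back than shut.
Start: joints at [-0.945, 0.385, 0.008, 0, -1.194, -0.259], TCP at [224.158, -583.397, 245.312] pointing down, gripper open.
Joint ranges: [-3.14, 3.14], [-1.21, 2.06], [-1.07, 1.41], [-3.16, 2.05], [-2.99, -0.16], [-3.1, 3.1]. Speed limits (rad/s): [2.79, 2.79, 3.14, 3.14, 3.14, 3.14].

## Interface

Orientations are given as a unit quaternion [x, y, z, w].
In Python, from bench import * gives the robot as it stands.
- The arm moves only by the tool carry_out, never from a script. Its argument "motion" is a list of rows, each a list of 7 numbers: the turn, a rotation vector about the tool's x, y, z in rad, then the shift along the tool's x, y, z in mm, then the opening, from -1 (shut) to 1 (fully open), so that 0 is half open. A call has 1 to 5 rows; each row is the pose to reach, as a shift and turn from the pose commanded when the call began, along the tool's axes at that moment; what a row does not reach only later rows make up. A row lasts 1/8 s, in which the tool goes at most 62.5 mm and 10.7 degrees, less where a joint would pass 70% of its speed; a pose out of reach is approached as far as the arm can. A call with a gripper value outside its range is refused whole. The fingers move at their own pace and stop on an object; the grip force is fixed at half the most. Time passes only in rows, so rows that repeat a pose let the fingers close. It gives the time, the measured TCP pose, the force, the opening and the grip force at its end, in the units of the state.
- read_state(): the state, without advancing time (a new reading comes with each control period).
- get_image(name): name is "scene" or "side" or "wrist"; returns a dict with "color" (400x640x3 uint8, blue, green, red), "mtx" (3x3 intrinsics, pixels), "position" and "orientation" of the camera in the world. Camera axes: x right, y down, z forward; pixel columns grow to the right and rows downward; lengths in mm; the calibration is good to about 2 mm. A picture is of the moment at which its call begins. There is no depth.
- job_done(): hands the job in; it is judged then, once.
The state is a dict: "clock": time; "joints": joint angles; "joint_vel": joint speeds; "joint_efforts": joint torques, N m; "position": TCP position; "ee_rot": TCP orientation; "contact_force": force on the tool from outside, world axes, zero at the start; "wrist_torque": the same for the moment, N m; "gripper_width": finger opening in mm; "grasp_force": force on a finger pad.
Only numpy, scipy, OpenCV 4.12 (cv2) and the standard library are available. Lean on these libraries where they do the work, as an engineer would, in place of code of your own. Each camera call takes 0.05 s, during which the arm holds its last target. There are 200 camera calls.

## Task

Load the three loose sky-blue cassette boxes into the empty sprung row of the ash drawer insert: one at a time, set each flat in the entry tray crosswise, push it against the sprung steel divider until it has passed the two retaining lips, and let the spring bring it back to rest against the lips before you load the next. The two plain boxes go in first, in either order, and the box with the tab on its top goes in last, so that it ends next to the lips. Leave the jar, the steel mould and the knob puller where they are, and let go of everything at the end.

Things in the scene. Friction and masses are not known exactly. Their poses are not given: they have to be found in the camera images.
- insert: Pale ash drawer insert, fixed, 342 mm long (x -145 to 197 mm) and 190 mm wide. Origin on the bench under the middle of the lip line; +x = push direction, from entry tray into the row; y across, z up. All numbers below are in this frame. Floor of tray and row at z 12 mm. At y 62 to 132 mm is a neighbouring row full of small fixed sky-blue cassettes (top z 40 mm), not part of the task.
- tray (a point): Point on the floor of the entry tray, at x -92 mm of the insert, y 0: a good place to set a box down. Tray: x -145 to -34 mm, open above and at its -x end; side walls 28 mm tall above the floor, 104 mm apart from x -145 to -78, then closing like a funnel to 88 mm at x -34.
- lips (a point): On the floor at insert x 0, y 0. Lips: two steel flaps, z 16 to 38 mm, hinged at x -30, y +-50, slanting in to tips at x 0, y +-34 mm. A box pushed in +x folds them outward (push 5 N, at first touch up to 20 N); they snap back once its rear face is over 5 mm past x 0 and then stop it coming back. A box resting on them has its centre at x about 25 mm.
- row (a point): Point on the row's floor at insert x 100 mm, y 0. Row: x 5 to 187 mm, smooth walls 88 mm apart; steel cover rails over both sides (x 14 to 192, |y| over 36 mm, underside 29 and top 33 mm above the floor), so boxes enter only from the tray. Loaded boxes lie crosswise (long side along insert y), centres about 50 mm apart.
- divider (a joint): Position (m) of the stainless steel divider that slides along the row: 0 = at the lips, its front face 4 mm past the lip line; grows as it is pushed in to a stop at 0.166. A spring pushes it towards the lips with about 1.8 N at 0 and 3.2 N at 0.15; about 0.147 with three boxes loaded. The divider is 62 mm wide and its top stands 46 mm above the row's floor.
- plain_a: Loose plain sky-blue plastic cassette box, flat top, about 84 mm long (its own x), 50 mm wide (its own y) and 26 mm tall, 90 g, slotted top; origin at the centre of its underside, z up; looks the same turned half round.
- plain_b: The other loose plain sky-blue cassette box, the same as plain_a: about 84 mm long (its own x), 50 mm wide (its own y) and 26 mm tall, 90 g, slotted top; origin at the centre of its underside, z up; looks the same turned half round.
- tabbed: Loose sky-blue cassette box with a tab: about 84 mm long (its own x), 50 mm wide (its own y) and 26 mm tall, 90 g, slotted top; origin at the centre of its underside, z up; looks the same turned half round. A central upright tab 50 mm long (along x), 8 mm thick and 12 mm tall stands on its top (38 mm tall in all).
- jar: Bystander: frosted white polypropylene jar, 64 mm in diameter, 84 mm tall, loose; origin at the centre of its underside.
- mould: Bystander: steel embedding mould, 78 x 58 mm (x, y) and 17 mm tall, loose; origin at the centre of its underside.
- puller: Bystander: knob puller lying down, 94 mm long (x), up to 36 mm wide and 36 mm tall, black phenolic ends and a steel stem, loose; origin below its middle on the bench.
There are look-alikes about, which are no part of the job. Leave any purple look-alike of the plain_b alone.

How it is judged:
By the outcome, as a careful person would: the job done as asked, in the order asked, and still so for the second after the job is handed in, with the robot touching nothing.
It also fails if it takes over 72 s, if anything falls off the work surface, if the arm or the gripper's body presses on something with over 40 N, if the wrist force passes 120 N, or if a joint passes its speed limit or range.

## Working session

There is one attempt and no reset: what is moved stays moved. The work goes in short steps, Python scripts to look and compute and a tool call to move; the robot and the scene stay as the last step left them, time stands still between calls to the robot, and variables do not carry over. Pictures are saved under pics/ and viewed, at most 10 in all, crops included, and the job is handed in when it is done.

Besides the shell and the picture viewer there is one more tool, called after ">>>" by a JSON object that holds its "name" and its "arguments", one argument or row to a line. carry_out: Moves the arm, as the interface text tells. Its arguments: {"type":"object","properties":{"motion":{"type":"array"}},"required":["motion"]}

```bash
ls; mkdir -p pics
python3 - <<'E'
from bench import *
import cv2
for n in ["scene","side"]:
    i=get_image(n); cv2.imwrite(f"pics/{n}0.png",i["color"]); print(n,i["mtx"],i["position"],i["orientation"])
print(read_state())
E
```

```text
pics
scene [[380.62443174   0.         321.33674658]
 [  0.         380.62443174 196.40731673]
 [  0.           0.           1.        ]] [966.34082664 549.57893291 624.26940711] [ 0.27516609  0.83554871 -0.45165816 -0.14881827]
side [[420.71349874   0.         310.70936353]
 [  0.         420.71349874 192.15380929]
 [  0.           0.           1.        ]] [246.39349526 754.38406095 681.31486336] [-0.10195986  0.88310475 -0.4533331   0.06495607]
{'clock': 0.1, 'joints': array([-9.45410011e-01,  3.85472091e-01,  6.73743161e-03, -4.07110181e-04,
       -1.19397536e+00, -2.58582918e-01]), 'joint_vel': array([-0.00014432, -0.00254377,  0.00373003,  0.00155223,  0.00017331,
        0.00107202]), 'joint_efforts': array([ 1.14255075e-03, -3.93319058e+01,  1.88929349e+01,  4.19800177e+00,
       -2.58468732e-03,  3.89273254e-06]), 'position': array([ 223.9681781 , -582.96166189,  244.32983336]), 'ee_rot': array([-1.82301361e-01,  9.83242220e-01,  9.45826915e-04, -2.38256130e-04]), 'contact_force': array([-0.78157651, -0.25029656,  0.74692653]), 'wrist_torque': array([ 0.00429234, -0.01271463, -0.05259884]), 'grasp_force': 0.0, 'gripper_width': 85.61543787105687}
```

View pics/scene0.png

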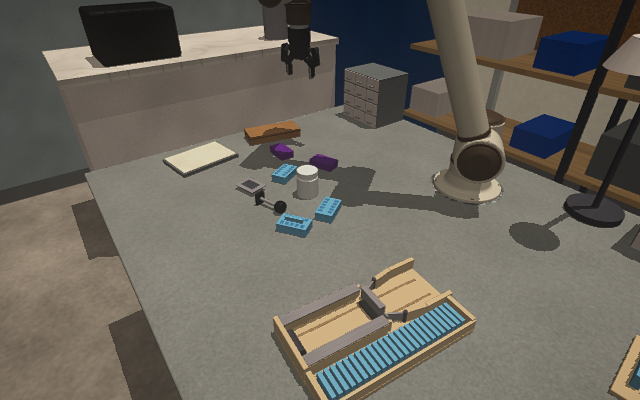

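View pics/side0.png

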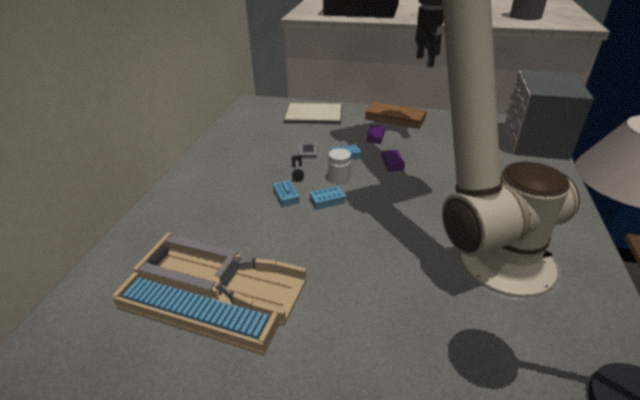

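The scene view shows the plain boxes at (328,209) and (284,173), and the tabbed one at (294,225). The jar is at (307,182) and the insert around (375,330), with its tray to the right. In the side view the boxes are at (327,197), (350,152) and (286,192).

```bash
cat > h.py <<'E'
import numpy as np, cv2
from scipy.spatial.transform import Rotation as R
from bench import *
def ray(i,uv,z):
    uv=np.atleast_2d(np.float64(uv)); K=i["mtx"]
    d=np.c_[(uv-K[:2,2])/[K[0,0],K[1,1]],np.ones(len(uv))]@R.from_quat(i["orientation"]).as_matrix().T
    p=np.asarray(i["position"]); return p+d*((z-p[2])/d[:,2])[:,None]
def proj(i,P):
    c=(np.atleast_2d(P)-i["position"])@R.from_quat(i["orientation"]).as_matrix(); c=c[:,:2]/c[:,2:]
    return c*i["mtx"][0,0]+i["mtx"][:2,2]
def blue(im): 
    return cv2.inRange(cv2.cvtColor(im,cv2.COLOR_BGR2HSV),(92,70,60),(112,255,255))
E
python3 - <<'E'
from h import *
for n in ["scene","side"]:
    i=get_image(n); m=blue(i["color"]); 
    N,l,s,c=cv2.connectedComponentsWithStats(m)
    for k in range(1,N):
        if 50<s[k,4]<1500: print(n,s[k],c[k].round(1),ray(i,c[k],16).round(0))
    if n=="scene":
        a=cv2.resize(i["color"][250:400,265:485],None,fx=3.6,fy=3.6,interpolation=cv2.INTER_CUBIC); cv2.imwrite("pics/ins.png",a[:,:800])
E
```

```text
scene [543  31  65  14 539] [577.4  37.3] [[-2646.  -857.    16.]]
scene [574  53  24  23 160] [584.3  65.1] [[-1771.  -424.    16.]]
scene [272 163  25  21 350] [284.  173.2] [[ 430. -379.   16.]]
scene [315 197  27  26 475] [327.6 209.1] [[ 438. -135.   16.]]
scene [276 213  37  24 609] [293.7 224.6] [[ 552. -132.   16.]]
scene [629 363  11  26 155] [635.6 378.7] [[321. 568.  16.]]
side [339 144  23  15 164] [353.3 150.2] [[ 407. -397.   16.]]
side [273 180  26  26 455] [286.  192.6] [[ 549. -132.   16.]]
side [310 187  35  22 539] [327.1 197. ] [[ 436. -135.   16.]]
```

View pics/ins.png

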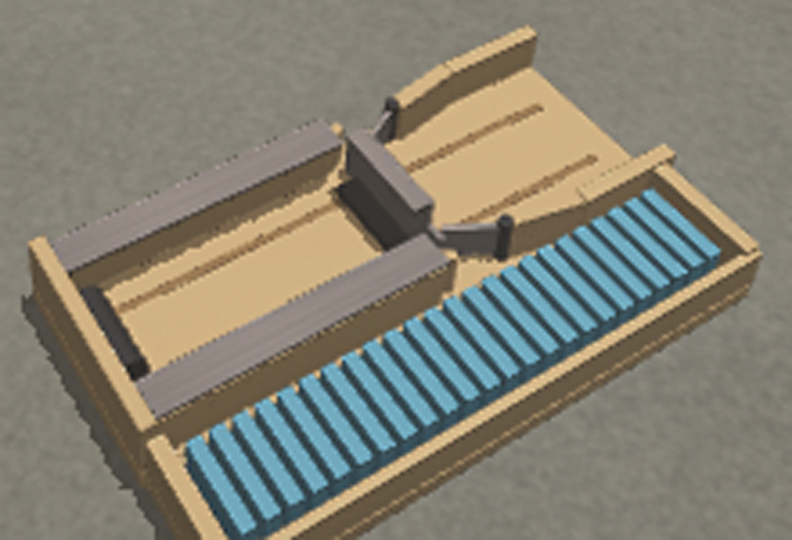

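The crop shows the insert. The divider top runs from (350,135) to (430,208), the far rail's inner edge from (343,146) to (70,270), and the near rail's inner edge starts at (140,380). The tray is open at the upper right.

Run:
```python
from h import *
i=get_image("scene")
c=lambda x,y:(265+x/3.6,250+y/3.6)
f=[((14,-36,45),c(343,146)),((192,-36,45),c(70,270)),((192,36,45),c(140,380))]
W=[ray(i,uv,p[2])[0] for p,uv in f]
for p,w in zip(f,W): print(p[0],w.round(0))
L=np.array([p[0][:2] for p in f]);W=np.array(W)[:,:2]
l=(L-L.mean(0))@[1,1j];w=(W-W.mean(0))@[1,1j]
th=np.angle((w*l.conj()).sum()); r=np.exp(1j*th); o=W.mean(0)@[1,1j]-r*(L.mean(0)@[1,1j])
print("th",th,"o",o, abs(w-r*l))
# boxes: projected silhouettes
s=get_image("side")
for n,i,u in (("scene",i,None),("side",s,None)):
  m=blue(i["color"]);N,lb,st,_=cv2.connectedComponentsWithStats(m)
  for k in range(1,N):
    if 150<st[k,4]<700 and 140<st[k,1]<230:
      ct=cv2.findContours((lb==k).astype(np.uint8),0,1)[0][0][:,0]
      P=ray(i,ct,20)[:,:2].astype(np.float32); print(n,cv2.minAreaRect(P))
  a=cv2.resize(i["color"][135:240,230:370],None,fx=2.8,fy=2.8,interpolation=2)
  u=a if n=="scene" else u
  if n=="side": cv2.imwrite("pics/boxes.png",np.hstack([A,a]))
  A=a
```

```text
(14, -36, 45) [583. 163.  45.]
(192, -36, 45) [751. 144.  45.]
(192, 36, 45) [757. 217.  45.]
th -0.09978257240433591 o (566.1328086405102+199.78612027950183j) [6.84831037 3.21235011 3.74277705]
scene ((430.4347229003906, -374.53765869140625), (117.56013488769531, 69.979248046875), 28.345046997070312)
scene ((440.05755615234375, -132.48712158203125), (113.0057373046875, 58.18346405029297), 33.10614013671875)
scene ((555.0066528320312, -129.7425537109375), (76.11065673828125, 94.05427551269531), 33.513675689697266)
side ((407.48095703125, -384.68890380859375), (58.27153015136719, 83.28901672363281), 33.56085968017578)
side ((548.3452758789062, -128.14817810058594), (54.34967803955078, 111.93733215332031), 33.452701568603516)
side ((433.9988708496094, -131.71429443359375), (91.27721405029297, 74.98637390136719), 32.95330047607422)
```

View pics/boxes.png

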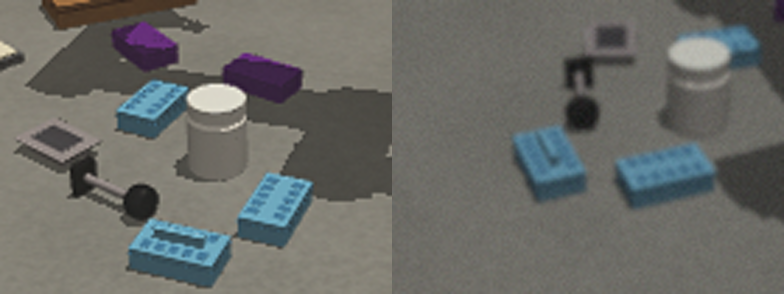

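Boxes lie clear of each other apart from the jar close to the far plain one. Insert is at about (566,200) with yaw about -0.1. The next step is a closer look with the wrist camera.

```bash
cat >> h.py <<'E'
def tool():
    s=read_state(); return s,np.array(s["position"]),R.from_quat(s["ee_rot"])
def go(x,y,z,yaw=None):
    "shift and turn (tool axes) to tool-down pose whose closing line has world angle yaw (mod pi)"
    s,p,r=tool(); M=r.as_matrix()
    cur=np.arctan2(M[1,1],M[0,1]); yaw=cur if yaw is None else yaw
    yaw=cur+(yaw-cur+np.pi/2)%np.pi-np.pi/2
    yy=np.array([np.cos(yaw),np.sin(yaw),0]); zz=np.array([0,0,-1]); T=np.c_[np.cross(yy,zz),yy,zz]
    print("turn",R.from_matrix(M.T@T).as_rotvec().round(3),"shift",(M.T@(np.array([x,y,z])-p)).round(1),"yaw now %.3f j6 %.2f"%(cur,s["joints"][5]), "t",round(s["clock"],2),"p",p.round(1))
E
python3 - <<'E'
from h import *
i=get_image("wrist"); s,p,r=tool()
print(i["mtx"],r.inv().apply(i["position"]-p),(r.inv()*R.from_quat(i["orientation"])).as_matrix().round(2))
go(480,-135,330); go(480,-215,330,0)
E
```

```text
[[281.88264283   0.         320.31496433]
 [  0.         281.88264283 198.8744535 ]
 [  0.           0.           1.        ]] [  84.52733817   -1.14187754 -128.36475188] [[-0.   -0.95 -0.33]
 [ 1.   -0.    0.  ]
 [-0.   -0.33  0.95]]
turn [ 0. -0.  0.] shift [-399.6  326.8  -84.8] yaw now 1.938 j6 -0.26 t 0.35 p [ 224.1 -583.3  245.1]
turn [ 0.     0.    -1.204] shift [-370.9  252.1  -84.8] yaw now 1.938 j6 -0.26 t 0.35 p [ 224.1 -583.3  245.1]
```

>>> {"name": "carry_out", "arguments": {
  "motion": [
    [0,0,0,-60,12,-10,1],
    [0,0,0,-110,40,-20,1],
    [0,0,0,-160,75,-30,1],
    [0,0,0,-210,110,-40,1],
    [0,0,0,-260,145,-50,1]
  ]
}}

```text
clock: 0.98
position: [415.7, -353.1, 295.8]
ee_rot: [-0.182, 0.983, -0.0, 0.0]
contact_force: [1.2, -0.9, -0.1]
gripper_width: 85.2
grasp_force: 0.0
```

>>> {"name": "carry_out", "arguments": {
  "motion": [
    [0,0,0,-50,40,-20,1],
    [0,0,0,-95,80,-35,1],
    [0,0,0,-95,115,-35,1],
    [0,0,0,-95,115,-35,1]
  ]
}}

```text
clock: 1.48
position: [462.2, -211.4, 331.1]
ee_rot: [-0.184, 0.983, -0.0, 0.001]
contact_force: [-0.2, -0.4, 0.5]
gripper_width: 85.5
grasp_force: 0.0
```

```bash
cat >> h.py <<'E'
def tops(i,z=26,lo=1500,pr=True):
    "blue boxes in a wrist view: silhouette on plane z"
    m=blue(i["color"]); N,l,s,c=cv2.connectedComponentsWithStats(m); out=[]
    for k in range(1,N):
        if s[k,4]>lo/10:
            ct=cv2.findContours((l==k).astype(np.uint8),0,1)[0][0][:,0]
            q=cv2.minAreaRect(ray(i,ct,z)[:,:2].astype(np.float32)); out.append(q)
            if pr: print(s[k,4],c[k].round(0),[np.round(v,1) for v in q])
    return out
E
python3 - <<'E'
from h import *
i=get_image("wrist"); s,p,r=tool(); print(p,i["position"],s["clock"])
cv2.imwrite("pics/w1.png",i["color"]); tops(i)
E
```

```text
[ 462.32085962 -212.5020264   330.84334853] [ 383.63088821 -243.07205608  459.46721434] 1.525
2273 [220.  92.] [array([ 426.3, -380.8]), array([83.4, 53.8]), np.float64(27.4)]
1755 [369. 159.] [array([ 436.7, -140.7]), array([85.2, 50.6]), np.float64(33.0)]
1516 [343. 222.] [array([ 548.3, -138.5]), array([56.8, 82.7]), np.float64(33.8)]
1458 [557. 305.] [array([563.8, 294.1]), array([ 74.5, 122.7]), np.float64(83.6)]
```

View pics/w1.png

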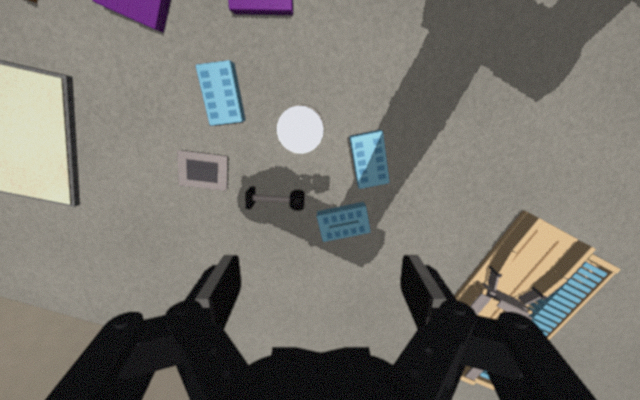

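The wrist view shows the far plain box at (220,92), the near plain at (369,159) and the tabbed one at (343,222), with the jar at (300,130). The sizes come out at about 84x51 mm, as they should.

Run:
```python
from h import *
i=get_image("wrist")
print("jar",ray(i,(300,130),84),"puller knob",ray(i,(298,200),18))
go(437,-140.5,110,np.radians(123)); go(437,-140.5,18,np.radians(123))
```

```text
jar [[ 426.4528413  -256.07128993   84.        ]] puller knob [[ 541.84934225 -222.96520977   18.        ]]
turn [-0.001  0.    -0.208] shift [ -2.3  77.1 220.6] yaw now 1.938 j6 -1.09 t 1.57 p [ 462.4 -213.2  330.6]
turn [-0.001  0.    -0.208] shift [ -2.3  77.2 312.6] yaw now 1.938 j6 -1.09 t 1.57 p [ 462.4 -213.2  330.6]
```

>>> {"name": "carry_out", "arguments": {
  "motion": [
    [0,0,-0.15,-1,30,52,1],
    [0,0,-0.208,-2,60,104,1],
    [0,0,-0.208,-2,77,160,1],
    [0,0,-0.208,-2,77,220,1],
    [0,0,-0.208,-2,77,270,1]
  ]
}}

```text
clock: 2.2
position: [436.3, -141.6, 58.4]
ee_rot: [-0.283, 0.959, -0.0, -0.0]
contact_force: [0.7, 1.4, 0.4]
gripper_width: 85.8
grasp_force: 0.0
```

>>> {"name": "carry_out", "arguments": {
  "motion": [
    [0,0,0,0,0,30,1],
    [0,0,0,0,0,43,1],
    [0,0,0,0,0,43,1]
  ]
}}

```text
clock: 2.58
position: [436.6, -141.4, 16.8]
ee_rot: [-0.283, 0.959, 0.0, -0.001]
contact_force: [-0.6, -0.2, 0.7]
gripper_width: 85.3
grasp_force: 0.0
```

Run:
```python
from h import *
i=get_image("wrist"); go(437,-140.5,18,np.radians(123)); tops(i)
```

```text
turn [-0.001  0.001 -0.002] shift [-0.2  0.8 -0.3] yaw now 2.145 j6 -1.04 t 2.62 p [ 437.2 -141.3   17.7]
15415 [326. 267.] [array([ 434. , -141.2]), array([90.2, 49.1]), np.float64(32.8)]
813 [171. 386.] [array([ 542.7, -178.5]), array([26. , 20.7]), np.float64(32.8)]
```

>>> {"name": "carry_out", "arguments": {
  "motion": [
    [0,0,0,0,0,0,-1],
    [0,0,0,0,0,0,-1],
    [0,0,0,0,0,0,-1],
    [0,0,0,0,0,0,-1]
  ]
}}

```text
clock: 3.12
position: [437.2, -140.7, 18.7]
ee_rot: [-0.284, 0.959, -0.0, 0.001]
contact_force: [-1.6, 0.0, 6.6]
gripper_width: 48.8
grasp_force: 62.9
```

>>> {"name": "carry_out", "arguments": {
  "motion": [
    [0,0,0,0,0,-40,-1],
    [0,0,0,0,0,-100,-1],
    [0,0,0,0,0,-160,-1],
    [0,0,0,0,0,-160,-1]
  ]
}}

```text
clock: 3.62
position: [439.6, -140.8, 182.8]
ee_rot: [-0.284, 0.959, -0.002, 0.006]
contact_force: [1.2, -0.9, -1.3]
gripper_width: 48.8
grasp_force: 62.9
```

Run:
```python
from h import *
s,p,r=tool(); print(s["gripper_width"],s["grasp_force"],s["contact_force"])
go(474,209,200,np.radians(174.3)); go(437,0,180)
```

```text
48.78593102485817 62.87224888801575 [ 1.19410757 -0.85344883 -1.34565582]
turn [-0.012  0.007 -0.896] shift [-219.5  274.6  -16.9] yaw now 2.146 j6 -1.04 t 3.62 p [ 439.6 -140.8  182.8]
turn [-0.007  0.011  0.   ] shift [-74.5 119.5   2.7] yaw now 2.146 j6 -1.04 t 3.62 p [ 439.6 -140.8  182.8]
```

>>> {"name": "carry_out", "arguments": {
  "motion": [
    [0,0,-0.17,-37,46,-5,-1],
    [0,0,-0.35,-74,92,-10,-1],
    [0,0,-0.53,-111,138,-15,-1],
    [0,0,-0.71,-146,184,-20,-1],
    [0,0,-0.89,-180,226,-20,-1]
  ]
}}

```text
clock: 4.25
position: [463.9, 148.6, 196.8]
ee_rot: [-0.671, 0.741, 0.0, -0.0]
contact_force: [0.9, -0.6, -1.6]
gripper_width: 48.6
grasp_force: 62.8
```

>>> {"name": "carry_out", "arguments": {
  "motion": [
    [0,0,0,0,0,0,-1],
    [0,0,0,0,0,0,-1]
  ]
}}

```text
clock: 4.5
position: [463.7, 146.3, 196.2]
ee_rot: [-0.669, 0.744, 0.0, -0.001]
contact_force: [-0.6, -0.4, -0.6]
gripper_width: 48.6
grasp_force: 62.8
```

Run:
```python
from h import *
i=get_image("wrist"); go(474,209,200,np.radians(174.3))
cv2.imwrite("pics/w2.png",i["color"]); tops(i,40)
print(i["position"],i["orientation"])
```

```text
turn [ 0.002 -0.001 -0.008] shift [-63.9  -3.3  -3.7] yaw now 3.034 j6 -0.75 t 4.55 p [463.9 145.8 196.4]
15187 [320. 263.] [array([479.7, 249.8]), array([208.4, 125.8]), np.float64(83.5)]
3084 [145. 301.] [array([667.1, 273.3]), array([ 55.9, 178.2]), np.float64(87.7)]
[455.1536783   61.6060156  324.78374529] [0.05289609 0.98491243 0.16457754 0.00798381]
```

View pics/w2.png

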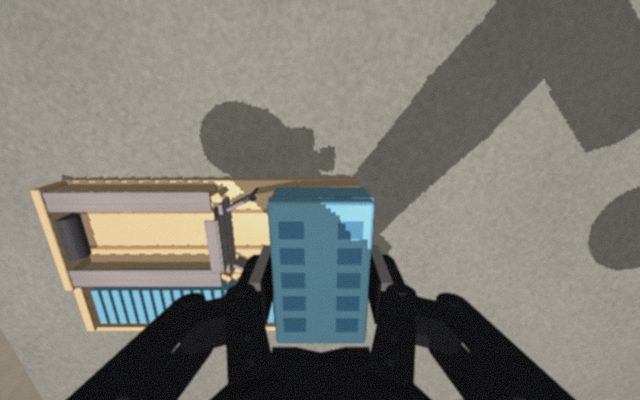

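The view shows the held box at (320,265), square to the insert. The insert spans (40,185) to (370,330), with the divider at (215,245).

Run:
```python
import cv2
a=cv2.imread("pics/w2.png")[172:322,30:230]
cv2.imwrite("pics/w2c.png",cv2.resize(a,None,fx=4,fy=4,interpolation=2))
```

```text
(no output)
```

View pics/w2c.png

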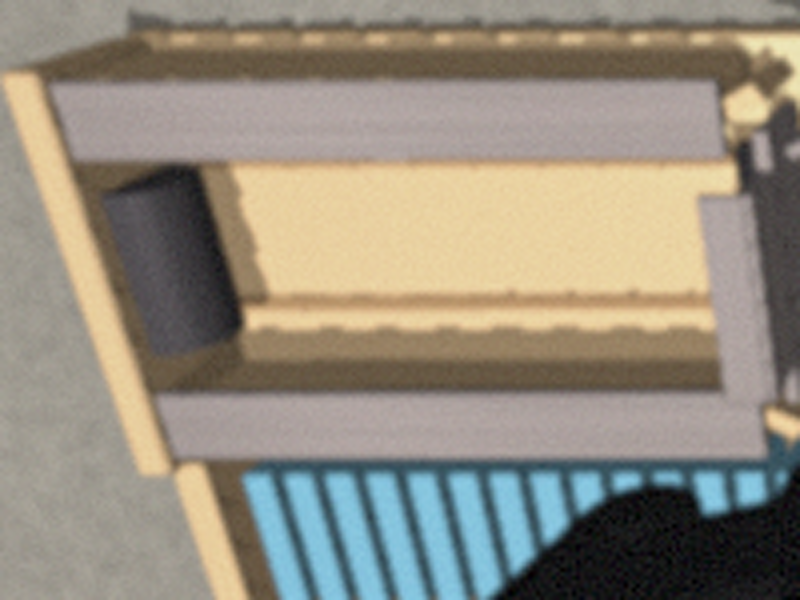

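```bash
cat > ins.py <<'E'
from h import *
i=dict(mtx=np.array([[281.88264283,0,320.31496433],[0,281.88264283,198.8744535],[0,0,1.]]),position=np.array([455.1536783,61.6060156,324.78374529]),orientation=[0.05289609,0.98491243,0.16457754,0.00798381])
f=[((192,-36,45),(76,163)),((14,-36,45),(726,160)),((192,36,45),(157,392)),((14,36,45),(760,391)),((4,-31,58),(755,195)),((4,31,58),(773,402))]
W=np.array([ray(i,(30+u/4-.4,172+v/4-.4),p[2])[0,:2] for p,(u,v) in f]); L=np.array([p[:2] for p,_ in f],float)
l=(L-L.mean(0))@[1,1j];w=(W-W.mean(0))@[1,1j]
th=np.angle((w*l.conj()).sum()); r=np.exp(1j*th); o=W.mean(0)@[1,1j]-r*(L.mean(0)@[1,1j])
print("th",th,"o",o,"scale",(abs(w).sum()/abs(l).sum()),"res",((w-r*l)/r).round(1))
def w2(x,y): c=o+r*(x+1j*y); return c.real,c.imag
E
python3 - <<'E'
from ins import *
print(w2(-92,0)); go(*w2(-92,0),120,th+np.pi); go(*w2(-92,0),31,th+np.pi)
E
```

```text
th -0.10441538572566994 o (569.943725747933+196.02300582993436j) scale 0.975100642690131 res [-2.9+0.8j  2. +0.5j -3.8-0.7j  1.4-0.3j  0.4+0.j   2.9-0.3j]
(np.float64(478.44478860784386), np.float64(205.61177541909572))
turn [ 0.002 -0.001 -0.003] shift [-61.1  -8.2  76.3] yaw now 3.034 j6 -0.75 t 4.55 p [463.9 145.8 196.4]
turn [ 0.002 -0.001 -0.003] shift [-61.2  -8.4 165.3] yaw now 3.034 j6 -0.75 t 4.55 p [463.9 145.8 196.4]
```

>>> {"name": "carry_out", "arguments": {
  "motion": [
    [0,0,0,-40,-8,20,-1],
    [0,0,0,-62,-10,70,-1],
    [0,0,0,-62,-10,120,-1],
    [0,0,0,-62,-10,150,-1],
    [0,0,0,-62,-10,150,-1]
  ]
}}

```text
clock: 5.18
position: [479.8, 204.8, 45.1]
ee_rot: [-0.668, 0.744, 0.0, -0.003]
contact_force: [0.3, -0.4, -0.1]
gripper_width: 48.7
grasp_force: 62.7
```

Run:
```python
from ins import *
s=read_state();print(s["contact_force"]); go(480.5,206.6,32,th+np.pi)
i=get_image("scene")
c=lambda x,y:(265+x/3.6-.35,250+y/3.6-.35)
for p,uv in [((4,-31,58),(372,130)),((4,31,58),(432,205)),((-145,-52,40),(535,45)),((192,-36,45),(70,270)),((192,36,45),(140,380)),((14,50,45),(455,262))]:
    print(p,ray(i,c(*uv),p[2])[0].round(1),np.round(w2(*p[:2]),1))
cv2.imwrite("pics/s3.png",cv2.resize(i["color"][250:370,290:480],None,fx=4,fy=4,interpolation=2))
```

```text
th -0.10441538572566994 o (569.943725747933+196.02300582993436j) scale 0.975100642690131 res [-2.9+0.8j  2. +0.5j -3.8-0.7j  1.4-0.3j  0.4+0.j   2.9-0.3j]
[ 0.30320695 -0.37616685 -0.05929312]
turn [ 0.005 -0.005 -0.004] shift [-1.9 -0.5 13.1] yaw now 3.033 j6 -0.82 t 5.17 p [479.8 204.8  45.1]
(4, -31, 58) [571.1 171.7  58. ] [570.7 164.8]
(4, 31, 58) [581.5 229.5  58. ] [577.2 226.4]
(-145, -52, 40) [430.1 167.   40. ] [420.3 159.4]
(192, -36, 45) [750.6 142.8  45. ] [757.1 140.2]
(192, 36, 45) [757.1 215.7  45. ] [764.7 211.8]
(14, 50, 45) [589.3 255.9  45. ] [589.1 244.3]
```

View pics/s3.png

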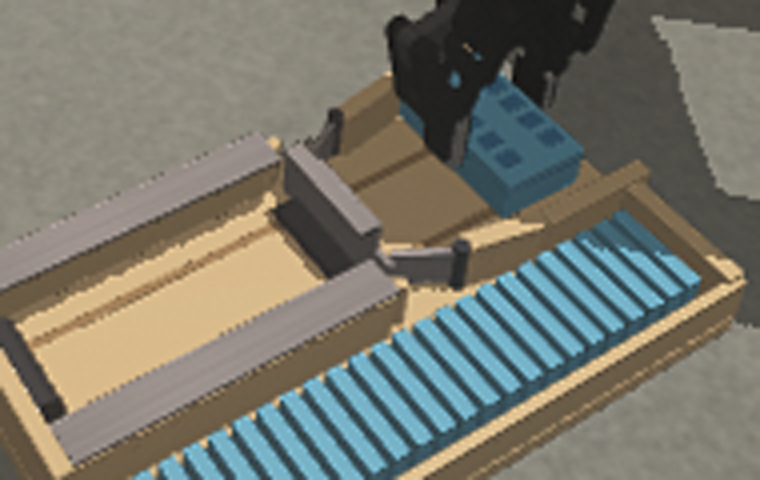

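The box hangs over the tray between its walls and square to it, with its near end at (505,200) in the crop. I lower and release it.

>>> {"name": "carry_out", "arguments": {
  "motion": [
    [0,0,0,-4,-1,7,-1],
    [0,0,0,-4,-1,14,-1],
    [0,0,0,-4,-1,14,-1],
    [0,0,0,-4,-1,14,1],
    [0,0,0,-4,-1,14,1]
  ]
}}

```text
clock: 5.85
position: [483.0, 211.5, 33.8]
ee_rot: [-0.669, 0.744, -0.0, 0.001]
contact_force: [0.1, -0.1, 0.8]
gripper_width: 82.4
grasp_force: 0.0
```

>>> {"name": "carry_out", "arguments": {
  "motion": [
    [0,0,0,0,0,0,1],
    [0,0,0,0,0,-30,1],
    [0,0,0,0,0,-90,0.2],
    [0,0,0,60,0,-150,-0.5],
    [0,0,0,60,0,-150,-0.5]
  ]
}}

```text
clock: 6.48
position: [476.8, 150.8, 186.3]
ee_rot: [-0.668, 0.744, -0.0, 0.002]
contact_force: [-0.3, 0.4, -1.3]
gripper_width: 32.1
grasp_force: 0.0
```

Run:
```python
from h import *
i=get_image("wrist"); s,p,r=tool(); print(p,s["gripper_width"],s["clock"]); tops(i,38); print(i["position"],i["orientation"])
cv2.imwrite("pics/w4.png",cv2.resize(i["color"][120:340,60:420],None,fx=2.2,fy=2.2,interpolation=2))
```

```text
[476.77944041 149.90347597 186.88679148] 24.467399055605398 6.525
3232 [321. 236.] [array([482.7, 207.4]), array([90.3, 48.1]), np.float64(83.4)]
3420 [153. 302.] [array([663.9, 274.7]), array([ 56.2, 188.8]), np.float64(87.4)]
238 [290. 307.] [array([530.7, 291. ]), array([54.2,  9.7]), np.float64(82.0)]
247 [300. 305.] [array([517.7, 293.1]), array([52.7,  7.4]), np.float64(82.7)]
232 [310. 305.] [array([505.8, 294.4]), array([52.6,  7.4]), np.float64(83.3)]
213 [320. 306.] [array([494. , 296.3]), array([51.1,  7.4]), np.float64(84.0)]
223 [330. 306.] [array([481.9, 297.5]), array([51.2,  7.4]), np.float64(84.3)]
227 [340. 306.] [array([470.1, 298.8]), array([51.3,  7.3]), np.float64(85.4)]
[467.32646302  65.51177239 314.4504837 ] [0.05259574 0.98452998 0.16675942 0.01121159]
```

View pics/w4.png

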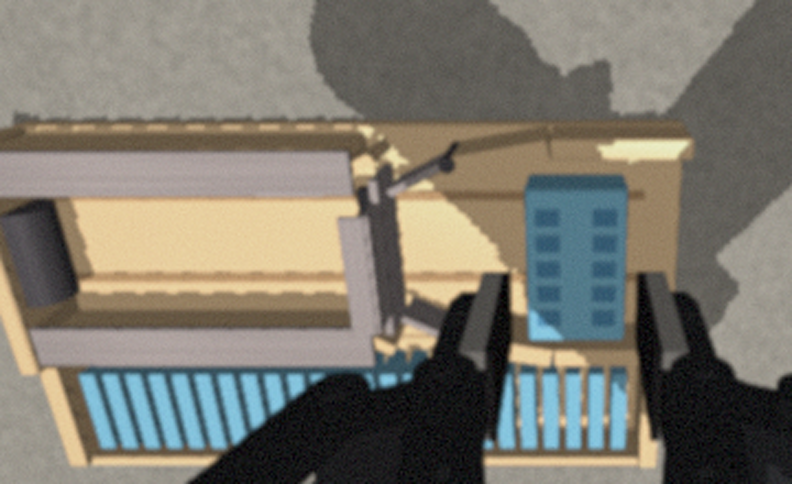

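Run:
```python
from h import *
i=dict(mtx=np.array([[281.88264283,0,320.31496433],[0,281.88264283,198.8744535],[0,0,1.]]),position=np.array([467.32646302,65.51177239,314.4504837]),orientation=[0.05259574,0.98452998,0.16675942,0.01121159])
c=lambda u,v:(60+u/2.2-.3,120+v/2.2-.3)
th=-.104;ex=np.array([np.cos(th),np.sin(th)]);ey=np.array([-ex[1],ex[0]])
for n,q,z in [("div top front x4 y0",(374,274),58),("rail 14,-36",(352,195),45),("rail 14,36",(376,331),45),("rear floor -145",(679,240),12),("box front",(527,260),38),("box rear",(626,258),38),("farwall in top -145,-52",(690,157),40),("lip hinge -30,-50 z38",(448,165),38),("funnel kink -78,-52 z40",(550,148),40)]:
    w=ray(i,c(*q),z)[0,:2]; d=w-[572,199]; print(n,w.round(1),"insert",(d@ex).round(1),(d@ey).round(1))
go(0,0,0)
```

```text
div top front x4 y0 [575.5 193.4] insert 4.1 -5.2
rail 14,-36 [582.4 158.2] insert 14.6 -39.5
rail 14,36 [586.9 231.8] insert 11.4 34.2
rear floor -145 [427.7 213.5] insert -145.0 -0.6
box front [506.6 203.7] insert -65.5 -2.1
box rear [457.7 207.8] insert -114.6 -3.1
farwall in top -145,-52 [424.1 157.9] insert -142.8 -56.2
lip hinge -30,-50 z38 [537.  150.5] insert -29.7 -51.8
funnel kink -78,-52 z40 [488.2 146.7] insert -77.9 -60.7
turn [-0.004  0.003  0.   ] shift [200.8 458.7 184.3] yaw now 3.034 j6 -0.74 t 6.53 p [476.8 149.9 186.9]
```

The view shows the box seated square in the tray between the walls, with its rear edge at insert x of about -115. The insert origin checks out to within about 2 mm.

```bash
sed -i '/^i=dict/,$d' ins.py
cat >> ins.py <<'E'
th=-.104; o=571.8+197.5j; r=np.exp(1j*th)
def w2(x,y): c=o+r*(x+1j*y); return c.real,c.imag
def inss():
    s,p,_=tool(); c=(p[0]+1j*p[1]-o)/r; print("insert x %.1f y %.1f z %.1f"%(c.real,c.imag,p[2]),"F",(np.array([(s["contact_force"][0]+1j*s["contact_force"][1])/r]).round(1)),round(s["contact_force"][2],1),"t",round(s["clock"],2),"j6 %.2f"%s["joints"][5],"w",round(s["gripper_width"],1))
E
python3 - <<'E'
from ins import *
go(*w2(-138,0),110,th+np.pi/2);go(*w2(-138,0),110)
E
```

```text
turn [-1.000e-03  6.000e-03  1.567e+00] shift [-56.8  49.   76.9] yaw now 3.034 j6 -0.74 t 6.53 p [476.8 149.9 186.9]
turn [-0.004  0.003  0.   ] shift [-56.8  49.   76.9] yaw now 3.034 j6 -0.74 t 6.53 p [476.8 149.9 186.9]
```

>>> {"name": "carry_out", "arguments": {
  "motion": [
    [0,0,0.18,-12,12,0,-0.6],
    [0,0,0.36,-25,25,20,-0.6],
    [0,0,0.54,-38,37,40,-0.6],
    [0,0,0.72,-50,45,60,-0.6],
    [0,0,0.9,-57,49,77,-0.6]
  ]
}}

```text
clock: 7.15
position: [432.6, 213.7, 104.3]
ee_rot: [-0.276, 0.961, -0.001, -0.001]
contact_force: [0.4, -0.5, 0.2]
gripper_width: 17.0
grasp_force: 0.0
```

>>> {"name": "carry_out", "arguments": {
  "motion": [
    [0,0,0.18,0,0,10,-0.6],
    [0,0,0.36,0,0,20,-0.6],
    [0,0,0.54,0,0,30,-0.6],
    [0,0,0.667,0,0,40,-0.6],
    [0,0,0.667,0,0,40,-0.6]
  ]
}}

```text
clock: 7.78
position: [432.7, 212.8, 64.6]
ee_rot: [0.05, 0.999, -0.001, -0.001]
contact_force: [-0.0, -0.4, -1.1]
gripper_width: 17.0
grasp_force: 0.0
```

Run:
```python
from ins import *
inss(); go(*w2(-138,0),32,th+np.pi/2);go(*w2(-5,0),32,th+np.pi/2)
```

```text
insert x -139.9 y 0.8 z 64.6 F [-0.-0.4j] -1.1 t 7.78 j6 -2.47 w 17.0
turn [-0.003 -0.003  0.003] shift [-2.  -0.7 32.6] yaw now 1.470 j6 -2.47 t 7.78 p [432.7 212.8  64.6]
turn [-0.003 -0.003  0.003] shift [-135.    -1.1   32.2] yaw now 1.470 j6 -2.47 t 7.78 p [432.7 212.8  64.6]
```

>>> {"name": "carry_out", "arguments": {
  "motion": [
    [0,0,0,0,0,20,-0.6],
    [0,0,0,0,0,33,-0.6],
    [0,0,0,-12,-1,33,-0.6],
    [0,0,0,-26,-1,33,-0.6],
    [0,0,0,-40,-1,33,-0.6]
  ]
}}

```text
clock: 8.4
position: [474.0, 207.7, 33.6]
ee_rot: [0.051, 0.999, -0.0, -0.0]
contact_force: [-1.7, -0.9, 0.2]
gripper_width: 17.2
grasp_force: 0.9
```

>>> {"name": "carry_out", "arguments": {
  "motion": [
    [0,0,0,-12,0,0,-0.6],
    [0,0,0,-24,0,0,-0.6],
    [0,0,0,-36,0,0,-0.6],
    [0,0,0,-48,0,0,-0.6],
    [0,0,0,-60,0,0,-0.6]
  ]
}}

```text
clock: 9.02
position: [532.7, 201.9, 33.4]
ee_rot: [0.051, 0.999, -0.0, -0.001]
contact_force: [-6.7, 0.4, 4.2]
gripper_width: 17.2
grasp_force: 3.2
```

Run:
```python
from ins import *
inss(); go(*w2(-1,0),32,th+np.pi/2)
```

```text
insert x -39.3 y 0.3 z 33.4 F [-6.7-0.3j] 4.2 t 9.03 j6 -2.32 w 17.2
turn [-0.001 -0.002  0.001] shift [-38.4  -0.4   1.3] yaw now 1.468 j6 -2.32 t 9.03 p [532.7 201.9  33.4]
```

>>> {"name": "carry_out", "arguments": {
  "motion": [
    [0,0,0,-12,0,0,-0.6],
    [0,0,0,-24,0,0,-0.6],
    [0,0,0,-34,0,0,-0.6],
    [0,0,0,-40,0,0,-0.6],
    [0,0,0,-40,0,0,-0.6]
  ]
}}

```text
clock: 9.65
position: [573.7, 198.1, 33.3]
ee_rot: [0.051, 0.999, 0.0, 0.001]
contact_force: [-1.2, -0.5, 0.3]
gripper_width: 17.1
grasp_force: 0.7
```

Run:
```python
from ins import *
inss(); i=get_image("wrist"); j=get_image("side")
tops(i,38)
cv2.imwrite("pics/w5.png",np.hstack([cv2.resize(i["color"][60:360,170:470],(400,400)),cv2.resize(j["color"][220:360,110:310][:, :],(571,400),interpolation=2)[:,:400]]))
```

```text
insert x 1.8 y 0.8 z 33.3 F [-1.1-0.6j] 0.3 t 9.65 j6 -2.27 w 17.1
8118 [550.  37.] [array([476.3, 296.9]), array([54.7, 21.9]), np.float64(84.6)]
2662 [540.  87.] [array([493.6, 295.1]), array([54.5,  8. ]), np.float64(84.1)]
2465 [533. 117.] [array([505.5, 292.1]), array([57.9,  7.7]), np.float64(84.1)]
22519 [503. 232.] [array([577.3, 284.4]), array([ 58.7, 130.8]), np.float64(84.1)]
503 [260. 281.] [array([574.1, 165.2]), array([10.2, 20.9]), np.float64(54.8)]
3225 [320. 314.] [array([597.5, 194.5]), array([27.7, 55. ]), np.float64(84.1)]
553 [382. 281.] [array([580.3, 228.4]), array([21.3, 11.4]), np.float64(28.1)]
152 [429. 392.] [array([663.4, 253.9]), array([19.2,  5.1]), np.float64(34.5)]
```

View pics/w5.png

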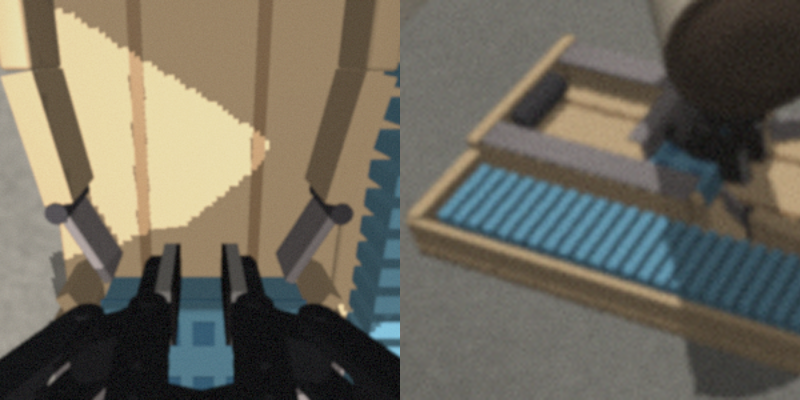

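The lips have snapped in behind box 1, with tips at (120,270) and (285,275), and the box lies beyond them. That was my tenth picture, so I go by numbers from here. Now I retreat and check where the box rests.

>>> {"name": "carry_out", "arguments": {
  "motion": [
    [0,0,0,8,0,0,-0.6],
    [0,0,0,20,0,0,-0.6],
    [0,0,0,40,0,0,-0.6],
    [0,0,0,60,0,-40,-0.6],
    [0,0,0,70,0,-100,0]
  ]
}}

```text
clock: 10.38
position: [501.0, 205.0, 132.9]
ee_rot: [0.05, 0.999, -0.001, -0.001]
contact_force: [1.1, 0.5, 0.7]
gripper_width: 34.3
grasp_force: 0.0
```

>>> {"name": "carry_out", "arguments": {
  "motion": [
    [0,0,0,0,0,-50,1],
    [0,0,0,0,0,-60,1]
  ]
}}

```text
clock: 10.62
position: [504.5, 206.9, 197.9]
ee_rot: [0.05, 0.999, 0.003, 0.004]
contact_force: [1.5, 1.0, -0.5]
gripper_width: 70.4
grasp_force: 0.0
```

```bash
cat >> ins.py <<'E'
def rowcheck(names=("wrist","scene","side")):
    "blue seen inside the row/tray, on plane z 38, in insert frame"
    for n in names:
        i=get_image(n); ys,xs=np.nonzero(blue(i["color"])); P=ray(i,np.c_[xs,ys],38)
        c=(P[:,0]+1j*P[:,1]-o)/r; k=(abs(c.imag)<25)&(c.real>-150)&(c.real<195)
        if k.sum(): h,_=np.histogram(c.real[k],bins=np.arange(-150,200,10)); print(n,"n",k.sum(),"x %.0f..%.0f"%(c.real[k].min(),c.real[k].max()),dict((int(-150+10*a),int(b)) for a,b in enumerate(h) if b))
E
python3 - <<'E'
from ins import *
inss(); rowcheck()
x=(426.3,-380.8)
go(*x,150,np.radians(117.4)); go(*x,18,np.radians(117.4)); tops(get_image("wrist"))
E
```

```text
insert x -68.0 y 2.4 z 197.9 F [1.4+1.1j] -0.5 t 10.62 j6 -2.36 w 70.4
wrist n 1926 x -9..50 {-10: 308, 0: 344, 10: 344, 20: 301, 30: 296, 40: 292, 50: 41}
scene n 396 x 1..44 {0: 89, 10: 100, 20: 104, 30: 99, 40: 4}
side n 492 x -11..51 {-20: 3, -10: 80, 0: 83, 10: 82, 20: 82, 30: 81, 40: 78, 50: 3}
turn [ 0.001  0.    -0.58 ] shift [  16.1 -590.9   42.7] yaw now 1.469 j6 -2.36 t 10.78 p [502.5 205.4 193. ]
turn [ 0.001  0.    -0.58 ] shift [  16.1 -591.   174.7] yaw now 1.469 j6 -2.36 t 10.78 p [502.5 205.4 193. ]
458 [412. 143.] [array([469.3, 303.6]), array([54.9,  8.2]), np.float64(84.1)]
8380 [399. 247.] [array([624.4, 288.1]), array([ 56.5, 297.2]), np.float64(84.0)]
3445 [ 47. 246.] [array([ 546.9, -124. ]), array([ 52.4, 105.7]), np.float64(32.8)]
2938 [320. 260.] [array([599.5, 196.2]), array([85.7, 61.9]), np.float64(84.1)]
```

>>> {"name": "carry_out", "arguments": {
  "motion": [
    [0,0,-0.12,2,-60,0,1],
    [0,0,-0.25,4,-120,0,1],
    [0,0,-0.38,6,-180,0,1],
    [0,0,-0.5,8,-240,0,1],
    [0,0,-0.58,10,-300,0,1]
  ]
}}

```text
clock: 11.45
position: [461.2, -93.9, 191.4]
ee_rot: [-0.238, 0.971, 0.0, -0.002]
contact_force: [1.0, 0.3, 0.7]
gripper_width: 85.5
grasp_force: 0.0
```

Run:
```python
from ins import *
i=get_image("wrist");tops(i)
x=(426.3,-380.8)
go(*x,150,np.radians(117.4))
```

```text
4367 [67. 30.] [array([ 440.1, -367.2]), array([50.9, 64. ]), np.float64(27.9)]
3232 [254. 231.] [array([ 546.8, -136.6]), array([56.4, 85.4]), np.float64(33.2)]
214 [595. 330.] [array([471.5, 317.1]), array([51.8,  9.4]), np.float64(83.8)]
951 [576. 345.] [array([504., 314.]), array([52.9, 49.9]), np.float64(83.3)]
619 [473. 378.] [array([615.5, 227.1]), array([43.2, 46.8]), np.float64(5.2)]
turn [ 0.002 -0.006 -0.001] shift [ 158.6 -235.6   41.8] yaw now 2.048 j6 -1.23 t 11.5 p [459.3 -98.6 191.2]
```

>>> {"name": "carry_out", "arguments": {
  "motion": [
    [0,0,0,32,-48,0,1],
    [0,0,0,64,-96,0,1],
    [0,0,0,96,-142,0,1],
    [0,0,0,128,-190,0,1],
    [0,0,0,158,-235,10,1]
  ]
}}

```text
clock: 12.12
position: [429.7, -375.2, 181.6]
ee_rot: [-0.236, 0.972, 0.001, -0.001]
contact_force: [0.5, 0.1, 0.9]
gripper_width: 85.1
grasp_force: 0.0
```

>>> {"name": "carry_out", "arguments": {
  "motion": [
    [0,0,0,0,0,30,1],
    [0,0,0,0,0,60,1],
    [0,0,0,0,0,60,1]
  ]
}}

```text
clock: 12.5
position: [427.8, -372.3, 119.0]
ee_rot: [-0.236, 0.972, 0.003, -0.004]
contact_force: [0.1, -0.3, 0.4]
gripper_width: 85.6
grasp_force: 0.0
```

Run:
```python
from ins import *
i=get_image("wrist");tops(i)
x=(426.3,-380.8)
go(*x,18,np.radians(117.4))
```

```text
5711 [309. 196.] [array([ 425.7, -384.5]), array([85.3, 49. ]), np.float64(27.8)]
1117 [475. 386.] [array([ 528.5, -129.2]), array([48.1, 50.6]), np.float64(26.6)]
turn [ 0.004 -0.003 -0.   ] shift [  5.9  -5.9 103.2] yaw now 2.049 j6 -0.66 t 12.55 p [ 429.3 -373.   121.2]
```

>>> {"name": "carry_out", "arguments": {
  "motion": [
    [0,0,0,4,-4,35,1],
    [0,0,0,7.5,-8,70,1],
    [0,0,0,7.5,-8,95,1],
    [0,0,0,7.5,-8,103,1],
    [0,0,0,7.5,-8,103,1]
  ]
}}

```text
clock: 13.18
position: [428.1, -384.2, 20.9]
ee_rot: [-0.237, 0.972, -0.0, 0.0]
contact_force: [1.2, -1.1, 0.1]
gripper_width: 85.7
grasp_force: 0.0
```

>>> {"name": "carry_out", "arguments": {
  "motion": [
    [0,0,0,0,0,0,-1],
    [0,0,0,0,0,0,-1],
    [0,0,0,0,0,0,-1],
    [0,0,0,0,0,0,-1]
  ]
}}

```text
clock: 13.68
position: [428.3, -384.4, 21.8]
ee_rot: [-0.237, 0.972, -0.001, 0.001]
contact_force: [-0.1, 1.6, 6.3]
gripper_width: 48.3
grasp_force: 64.7
```

>>> {"name": "carry_out", "arguments": {
  "motion": [
    [0,0,0,0,0,-40,-1],
    [0,0,0,0,0,-100,-1],
    [0,0,0,0,0,-160,-1],
    [0,0,0,0,0,-190,-1]
  ]
}}

```text
clock: 14.18
position: [428.2, -384.5, 214.2]
ee_rot: [-0.237, 0.972, -0.002, 0.002]
contact_force: [0.5, 1.0, -1.8]
gripper_width: 48.6
grasp_force: 64.0
```

Run:
```python
from ins import *
inss(); go(*w2(-92,0),200,th+np.pi); go(450,-90,210)
```

```text
insert x -82.4 y -593.8 z 214.2 F [0.4+1.1j] -1.8 t 14.18 j6 -0.64 w 48.6
turn [-0.006  0.001 -0.989] shift [-318.4  501.4   12.8] yaw now 2.049 j6 -0.64 t 14.18 p [ 428.2 -384.5  214.2]
turn [-0.005  0.003  0.   ] shift [-154.8  251.5    3.5] yaw now 2.049 j6 -0.64 t 14.18 p [ 428.2 -384.5  214.2]
```

>>> {"name": "carry_out", "arguments": {
  "motion": [
    [0,0,0,-31,50,0,-1],
    [0,0,0,-62,100,0,-1],
    [0,0,0,-93,150,0,-1],
    [0,0,0,-124,200,0,-1],
    [0,0,0,-155,250,0,-1]
  ]
}}

```text
clock: 14.8
position: [449.5, -88.9, 210.3]
ee_rot: [-0.236, 0.972, 0.0, 0.0]
contact_force: [1.4, -1.2, -0.4]
gripper_width: 48.6
grasp_force: 63.9
```

>>> {"name": "carry_out", "arguments": {
  "motion": [
    [0,0,-0.18,-31,48,0,-1],
    [0,0,-0.36,-62,96,0,-1],
    [0,0,-0.54,-93,144,0,-1],
    [0,0,-0.72,-124,192,0,-1],
    [0,0,-0.9,-155,240,20,-1]
  ]
}}

```text
clock: 15.42
position: [477.9, 196.1, 191.5]
ee_rot: [-0.638, 0.77, -0.0, 0.002]
contact_force: [0.8, 1.2, -1.4]
gripper_width: 48.6
grasp_force: 63.9
```

>>> {"name": "carry_out", "arguments": {
  "motion": [
    [0,0,-0.09,0,0,10,-1],
    [0,0,-0.09,0,0,20,-1],
    [0,0,-0.09,0,0,20,-1]
  ]
}}

```text
clock: 15.8
position: [476.7, 192.7, 169.5]
ee_rot: [-0.669, 0.743, 0.0, -0.001]
contact_force: [-0.3, 0.7, -1.3]
gripper_width: 48.6
grasp_force: 63.9
```

Run:
```python
from ins import *
inss(); go(*w2(-92,0),36,th+np.pi)
```

```text
insert x -94.1 y -14.6 z 169.5 F [-0.4+0.7j] -1.3 t 15.8 j6 -0.81 w 48.6
turn [ 0.002 -0.001 -0.001] shift [-14.8  -2.3 133.5] yaw now 3.036 j6 -0.81 t 15.8 p [476.7 192.7 169.5]
```

>>> {"name": "carry_out", "arguments": {
  "motion": [
    [0,0,0,-10,-2,30,-1],
    [0,0,0,-15,-2,75,-1],
    [0,0,0,-15,-2,110,-1],
    [0,0,0,-15,-2,126,-1],
    [0,0,0,-15,-2,133,-1]
  ]
}}

```text
clock: 16.42
position: [481.1, 207.6, 37.0]
ee_rot: [-0.669, 0.743, -0.0, -0.0]
contact_force: [-0.7, 0.4, -0.5]
gripper_width: 48.5
grasp_force: 63.9
```

Run:
```python
from ins import *
inss()
```

```text
insert x -91.3 y 0.6 z 37.0 F [-0.7+0.3j] -0.5 t 16.43 j6 -0.82 w 48.5
```

>>> {"name": "carry_out", "arguments": {
  "motion": [
    [0,0,0,0,0,2.5,-1],
    [0,0,0,0,0,2.5,1],
    [0,0,0,0,0,2.5,1],
    [0,0,0,0,0,2.5,1],
    [0,0,0,0,0,-40,1]
  ]
}}

```text
clock: 17.05
position: [479.1, 207.0, 75.4]
ee_rot: [-0.67, 0.743, 0.0, -0.004]
contact_force: [1.4, 1.4, -0.6]
gripper_width: 85.1
grasp_force: 0.0
```

>>> {"name": "carry_out", "arguments": {
  "motion": [
    [0,0,0,0,0,-50,0.5],
    [0,0,0.18,0,12,-50,-0.6],
    [0,0,0.36,0,24,-50,-0.6],
    [0,0,0.54,0,36,-50,-0.6],
    [0,0,0.72,0,47,-50,-0.6]
  ]
}}

```text
clock: 17.68
position: [433.7, 213.3, 127.7]
ee_rot: [-0.363, 0.932, 0.0, 0.0]
contact_force: [-0.3, 0.1, -0.0]
gripper_width: 17.0
grasp_force: 0.0
```

>>> {"name": "carry_out", "arguments": {
  "motion": [
    [0,0,0.18,0,0,10,-0.6],
    [0,0,0.36,0,0,20,-0.6],
    [0,0,0.54,0,0,30,-0.6],
    [0,0,0.72,0,0,40,-0.6],
    [0,0,0.85,0,0,50,-0.6]
  ]
}}

```text
clock: 18.3
position: [434.2, 213.3, 77.3]
ee_rot: [0.053, 0.999, 0.0, 0.0]
contact_force: [1.1, -0.5, 0.2]
gripper_width: 17.0
grasp_force: 0.0
```

Run:
```python
from ins import *
inss(); go(*w2(-138,0),33,th+np.pi/2); rowcheck()
```

```text
insert x -138.5 y 1.5 z 77.3 F [1.2-0.3j] 0.2 t 18.3 j6 -2.47 w 17.0
turn [ 0.001  0.    -0.003] shift [-0.5 -1.5 44.3] yaw now 1.464 j6 -2.47 t 18.3 p [434.2 213.3  77.3]
wrist n 2464 x -128..-69 {-130: 362, -120: 398, -110: 380, -100: 400, -90: 402, -80: 426, -70: 96}
scene n 951 x -116..44 {-120: 51, -110: 82, -100: 85, -90: 85, -80: 91, -70: 90, -60: 69, 0: 89, 10: 100, 20: 104, 30: 101, 40: 4}
side n 934 x -124..50 {-130: 18, -120: 71, -110: 84, -100: 86, -90: 90, -80: 90, -70: 3, -20: 1, -10: 81, 0: 83, 10: 82, 20: 82, 30: 81, 40: 81, 50: 1}
```

>>> {"name": "carry_out", "arguments": {
  "motion": [
    [0,0,0,0,-1,25,-0.6],
    [0,0,0,0,-1,44,-0.6],
    [0,0,0,-10,-1,44,-0.6],
    [0,0,0,-25,-1,44,-0.6],
    [0,0,0,-40,-1,44,-0.6]
  ]
}}

```text
clock: 19.08
position: [475.7, 208.5, 34.4]
ee_rot: [0.051, 0.999, 0.001, 0.001]
contact_force: [-0.3, 0.8, 0.8]
gripper_width: 16.9
grasp_force: 0.5
```

>>> {"name": "carry_out", "arguments": {
  "motion": [
    [0,0,0,-12,0,0,-0.6],
    [0,0,0,-24,0,0,-0.6],
    [0,0,0,-36,0,0,-0.6],
    [0,0,0,-48,0,0,-0.6],
    [0,0,0,-60,0,0,-0.6]
  ]
}}

```text
clock: 19.7
position: [530.2, 199.5, 33.0]
ee_rot: [0.052, 0.999, -0.003, -0.004]
contact_force: [-9.7, -1.1, 8.3]
gripper_width: 17.1
grasp_force: 5.0
```

>>> {"name": "carry_out", "arguments": {
  "motion": [
    [0,0,0,-12,0,0,-0.6],
    [0,0,0,-24,0,0,-0.6],
    [0,0,0,-34,0,0,-0.6],
    [0,0,0,-39,0,0,-0.6],
    [0,0,0,-39,0,0,-0.6]
  ]
}}

```text
clock: 20.32
position: [570.3, 195.9, 32.7]
ee_rot: [0.052, 0.999, -0.002, -0.003]
contact_force: [-4.8, -1.8, 1.8]
gripper_width: 17.2
grasp_force: 2.4
```

Run:
```python
from ins import *
inss(); rowcheck()
```

```text
insert x -1.4 y -1.7 z 32.7 F [-4.6-2.3j] 1.8 t 20.32 j6 -2.27 w 17.2
wrist n 3301 x -5..49 {-10: 309, 0: 574, 10: 534, 20: 631, 30: 745, 40: 508}
scene n 995 x 9..102 {0: 4, 10: 100, 20: 104, 30: 107, 40: 109, 50: 109, 60: 110, 70: 111, 80: 117, 90: 115, 100: 9}
side n 480 x 6..109 {0: 6, 10: 16, 20: 15, 30: 20, 40: 21, 50: 34, 60: 70, 70: 76, 80: 79, 90: 75, 100: 68}
```

>>> {"name": "carry_out", "arguments": {
  "motion": [
    [0,0,0,-3,1,0,-0.6],
    [0,0,0,-4,1,0,-0.6],
    [0,0,0,4,1,0,-0.6],
    [0,0,0,16,1,0,-0.6],
    [0,0,0,40,1,0,-0.6]
  ]
}}

```text
clock: 21.1
position: [533.3, 203.8, 33.6]
ee_rot: [0.051, 0.999, 0.001, 0.001]
contact_force: [-0.8, 0.3, -0.4]
gripper_width: 17.2
grasp_force: 0.0
```

>>> {"name": "carry_out", "arguments": {
  "motion": [
    [0,0,0,20,0,-40,-0.6],
    [0,0,0,30,0,-100,0],
    [0,0,0,30,0,-160,1],
    [0,0,0,30,0,-160,1]
  ]
}}

```text
clock: 21.6
position: [505.6, 208.6, 199.7]
ee_rot: [0.05, 0.999, 0.005, 0.006]
contact_force: [-0.0, 0.5, -1.6]
gripper_width: 70.4
grasp_force: 0.0
```

Run:
```python
from ins import *
inss(); rowcheck(); i=get_image("wrist"); tops(i)
go(548,-138,180,np.radians(33.8)); go(548,-138,180)
print("jar/puller ok?")
```

```text
insert x -67.0 y 4.2 z 199.7 F [-0.1+0.4j] -1.6 t 21.6 j6 -2.36 w 70.4
wrist n 3252 x -9..100 {-10: 305, 0: 344, 10: 315, 20: 327, 30: 294, 40: 292, 50: 287, 60: 287, 70: 281, 80: 240, 90: 280}
scene n 976 x 1..94 {0: 91, 10: 100, 20: 104, 30: 107, 40: 109, 50: 109, 60: 110, 70: 111, 80: 117, 90: 18}
side n 883 x -11..100 {-20: 5, -10: 80, 0: 83, 10: 82, 20: 82, 30: 81, 40: 81, 50: 79, 60: 78, 70: 76, 80: 79, 90: 75, 100: 2}
469 [411. 144.] [array([469.6, 303.4]), array([54.9, 10.2]), np.float64(82.0)]
8413 [399. 247.] [array([624.5, 287.8]), array([ 55.8, 296.1]), np.float64(84.1)]
3448 [ 47. 246.] [array([ 546.6, -123.9]), array([ 52.6, 106.1]), np.float64(33.5)]
4941 [319. 277.] [array([625.4, 189.7]), array([ 86. , 115.5]), np.float64(84.1)]
turn [-0.001 -0.001  0.879] shift [ -80.7 -337.5   12.4] yaw now 1.469 j6 -2.36 t 21.8 p [502.1 206.  192.2]
turn [-0.001 -0.001 -0.   ] shift [ -80.7 -337.5   12.4] yaw now 1.469 j6 -2.36 t 21.8 p [502.1 206.  192.2]
jar/puller ok?
```

>>> {"name": "carry_out", "arguments": {
  "motion": [
    [0,0,-0.18,-14,-60,0,1],
    [0,0,-0.36,-28,-118,0,1],
    [0,0,-0.54,-42,-176,0,1],
    [0,0,-0.72,-57,-234,0,1],
    [0,0,-0.9,-71,-292,0,1]
  ]
}}

```text
clock: 22.42
position: [541.3, -76.4, 191.6]
ee_rot: [-0.366, 0.93, 0.0, -0.001]
contact_force: [1.7, 0.7, -0.8]
gripper_width: 85.4
grasp_force: 0.0
```

>>> {"name": "carry_out", "arguments": {
  "motion": [
    [0,0,-0.18,0,0,0,1],
    [0,0,-0.36,0,0,0,1],
    [0,0,-0.54,0,0,0,1],
    [0,0,-0.72,0,0,0,1],
    [0,0,-0.9,0,0,0,1]
  ]
}}

```text
clock: 23.05
position: [541.1, -74.7, 191.4]
ee_rot: [0.735, -0.678, -0.001, 0.001]
contact_force: [0.2, -0.1, 0.9]
gripper_width: 85.2
grasp_force: 0.0
```

>>> {"name": "carry_out", "arguments": {
  "motion": [
    [0,0,-0.18,0,0,0,1],
    [0,0,-0.36,0,0,0,1],
    [0,0,-0.46,0,0,0,1],
    [0,0,-0.46,0,0,0,1]
  ]
}}

```text
clock: 23.55
position: [541.2, -74.6, 191.7]
ee_rot: [0.868, -0.496, -0.001, 0.001]
contact_force: [0.6, -0.5, 0.7]
gripper_width: 85.3
grasp_force: 0.0
```

Run:
```python
from ins import *
i=get_image("wrist"); tops(i)
go(548,-138,100,np.radians(33.8))
```

```text
3518 [340. 127.] [array([ 552.5, -136.1]), array([49.4, 83. ]), np.float64(33.4)]
487 [140. 309.] [array([651.5, 190. ]), array([33.9, 47.3]), np.float64(84.7)]
1314 [ 57. 340.] [array([731.3, 290.9]), array([49.7, 68.9]), np.float64(84.0)]
602 [172. 389.] [array([578. , 289.9]), array([54.3, 60.5]), np.float64(30.3)]
187 [154. 386.] [array([594.3, 300. ]), array([60.1, 10.6]), np.float64(83.4)]
turn [ 0.002  0.001 -0.058] shift [58.1 26.1 92. ] yaw now -2.610 j6 0.37 t 23.6 p [541.3 -74.6 191.9]
```

>>> {"name": "carry_out", "arguments": {
  "motion": [
    [0,0,-0.06,30,13,20,1],
    [0,0,-0.06,58,24.5,50,1],
    [0,0,-0.06,58,24.5,90,1],
    [0,0,-0.06,58,24.5,110,1],
    [0,0,-0.06,58,24.5,110,1]
  ]
}}

```text
clock: 24.22
position: [548.7, -137.1, 81.1]
ee_rot: [0.883, -0.47, -0.002, 0.001]
contact_force: [0.6, -0.4, 0.3]
gripper_width: 85.4
grasp_force: 0.0
```

Run:
```python
from ins import *
i=get_image("wrist"); tops(i)
go(549.5,-137,20,np.radians(33.6))
```

```text
7770 [315. 218.] [array([ 553.6, -138.6]), array([49., 87.]), np.float64(33.7)]
turn [0.002 0.001 0.007] shift [-0.2  0.2 62.6] yaw now -2.549 j6 0.55 t 24.27 p [ 549.9 -137.1   82.6]
```

>>> {"name": "carry_out", "arguments": {
  "motion": [
    [0,0,0,0,-1.5,30,1],
    [0,0,0,0,-1.5,55,1],
    [0,0,0,0,-1.5,62,1],
    [0,0,0,0,-1.5,62,1],
    [0,0,0,0,-1.5,62,-1]
  ]
}}

```text
clock: 24.9
position: [552.5, -136.1, 22.7]
ee_rot: [0.883, -0.469, 0.001, -0.001]
contact_force: [0.2, 1.1, 0.6]
gripper_width: 69.7
grasp_force: 0.0
```

>>> {"name": "carry_out", "arguments": {
  "motion": [
    [0,0,0,0,0,0,-1],
    [0,0,0,0,0,0,-1],
    [0,0,0,0,0,0,-1]
  ]
}}

```text
clock: 25.28
position: [552.4, -136.1, 22.8]
ee_rot: [0.883, -0.469, 0.001, -0.0]
contact_force: [-0.6, 1.2, 6.1]
gripper_width: 48.4
grasp_force: 64.3
```

>>> {"name": "carry_out", "arguments": {
  "motion": [
    [0,0,0,0,0,-40,-1],
    [0,0,0,0,0,-100,-1],
    [0,0,0,0,0,-160,-1],
    [0,0,0,0,0,-180,-1]
  ]
}}

```text
clock: 25.78
position: [552.9, -136.2, 205.9]
ee_rot: [0.883, -0.469, 0.004, -0.002]
contact_force: [0.2, 0.3, -0.7]
gripper_width: 48.2
grasp_force: 63.5
```

Run:
```python
from ins import *
inss(); go(*w2(-92,0),180,th+np.pi)
```

```text
insert x 15.9 y -333.9 z 205.9 F [0.2+0.3j] -0.7 t 25.77 j6 0.55 w 48.2
turn [-0.008 -0.002  0.698] shift [-325.3 -131.7   25.3] yaw now -2.548 j6 0.55 t 25.77 p [ 552.9 -136.2  205.9]
```

>>> {"name": "carry_out", "arguments": {
  "motion": [
    [0,0,0.14,-55,-22,0,-1],
    [0,0,0.28,-110,-44,0,-1],
    [0,0,0.42,-165,-66,0,-1],
    [0,0,0.56,-220,-88,10,-1],
    [0,0,0.7,-275,-110,20,-1]
  ]
}}

```text
clock: 26.4
position: [487.8, 155.0, 181.2]
ee_rot: [-0.667, 0.745, 0.0, 0.0]
contact_force: [1.1, 0.0, -1.9]
gripper_width: 48.2
grasp_force: 63.4
```

>>> {"name": "carry_out", "arguments": {
  "motion": [
    [0,0,0,0,0,0,-1],
    [0,0,0,0,0,0,-1]
  ]
}}

```text
clock: 26.65
position: [488.4, 153.3, 181.2]
ee_rot: [-0.669, 0.743, 0.0, -0.0]
contact_force: [0.5, -0.4, -1.1]
gripper_width: 48.4
grasp_force: 63.5
```

Run:
```python
from ins import *
inss(); go(*w2(-92,0),37.5,th+np.pi)
```

```text
insert x -78.4 y -52.6 z 181.2 F [0.6-0.3j] -1.1 t 26.65 j6 -0.73 w 48.4
turn [ 0.001 -0.    -0.001] shift [-52.7  13.6 143.6] yaw now 3.036 j6 -0.73 t 26.65 p [488.4 153.3 181.2]
```

>>> {"name": "carry_out", "arguments": {
  "motion": [
    [0,0,0,-35,9,20,-1],
    [0,0,0,-53,13.5,65,-1],
    [0,0,0,-53,13.5,110,-1],
    [0,0,0,-53,13.5,135,-1],
    [0,0,0,-53,13.5,143,-1]
  ]
}}

```text
clock: 27.28
position: [480.8, 205.5, 36.9]
ee_rot: [-0.668, 0.744, 0.0, -0.002]
contact_force: [0.5, -0.6, -1.1]
gripper_width: 48.5
grasp_force: 63.4
```

Run:
```python
from ins import *
inss()
```

```text
insert x -91.4 y -1.5 z 36.9 F [0.5-0.5j] -1.1 t 27.27 j6 -0.82 w 48.5
```

>>> {"name": "carry_out", "arguments": {
  "motion": [
    [0,0,0,0,0,1.5,-1],
    [0,0,0,0,0,1.5,1],
    [0,0,0,0,0,1.5,1],
    [0,0,0,0,0,1.5,1],
    [0,0,0,0,0,-45,1]
  ]
}}

```text
clock: 27.9
position: [479.0, 206.1, 81.2]
ee_rot: [-0.668, 0.744, 0.0, -0.004]
contact_force: [0.5, 0.2, 0.3]
gripper_width: 85.7
grasp_force: 0.0
```

>>> {"name": "carry_out", "arguments": {
  "motion": [
    [0,0,0,0,0,-50,0.5],
    [0,0,0.18,0,12,-50,-0.6],
    [0,0,0.36,0,24,-50,-0.6],
    [0,0,0.54,0,36,-50,-0.6],
    [0,0,0.72,0,47,-50,-0.6]
  ]
}}

```text
clock: 28.52
position: [433.8, 212.6, 133.8]
ee_rot: [-0.361, 0.933, 0.0, 0.0]
contact_force: [-0.7, 0.4, 1.1]
gripper_width: 17.3
grasp_force: 0.0
```

>>> {"name": "carry_out", "arguments": {
  "motion": [
    [0,0,0.18,0,0,10,-0.6],
    [0,0,0.36,0,0,20,-0.6],
    [0,0,0.54,0,0,30,-0.6],
    [0,0,0.72,0,0,40,-0.6],
    [0,0,0.85,0,0,50,-0.6]
  ]
}}

```text
clock: 29.15
position: [434.3, 212.7, 83.4]
ee_rot: [0.055, 0.998, 0.0, 0.0]
contact_force: [0.2, 0.1, 0.1]
gripper_width: 17.6
grasp_force: 0.0
```

Run:
```python
from ins import *
inss(); go(*w2(-138,0),33,th+np.pi/2); rowcheck()
```

```text
insert x -138.4 y 0.8 z 83.4 F [0.2+0.1j] 0.1 t 29.15 j6 -2.47 w 17.6
turn [ 0.001  0.001 -0.006] shift [-0.4 -0.9 50.4] yaw now 1.461 j6 -2.47 t 29.15 p [434.3 212.7  83.4]
wrist n 2354 x -128..-68 {-130: 341, -120: 380, -110: 362, -100: 388, -90: 379, -80: 402, -70: 102}
scene n 1526 x -116..94 {-120: 45, -110: 82, -100: 85, -90: 85, -80: 91, -70: 90, -60: 72, 0: 91, 10: 100, 20: 104, 30: 107, 40: 109, 50: 109, 60: 110, 70: 111, 80: 117, 90: 18}
side n 1346 x -123..101 {-130: 19, -120: 75, -110: 93, -100: 92, -90: 90, -80: 90, -70: 7, -20: 1, -10: 82, 0: 83, 10: 82, 20: 82, 30: 81, 40: 81, 50: 79, 60: 78, 70: 76, 80: 79, 90: 74, 100: 2}
```

Same as before, so I repeat the push, ending slightly deeper and within the 19 mm margin to the stop.

>>> {"name": "carry_out", "arguments": {
  "motion": [
    [0,0,-0.006,0,-1,25,-0.6],
    [0,0,-0.006,0,-1,50,-0.6],
    [0,0,-0.006,-10,-1,50,-0.6],
    [0,0,-0.006,-25,-1,50,-0.6],
    [0,0,-0.006,-40,-1,50,-0.6]
  ]
}}

```text
clock: 29.92
position: [475.7, 207.6, 34.5]
ee_rot: [0.05, 0.999, 0.001, 0.001]
contact_force: [-0.7, -0.8, 0.8]
gripper_width: 17.1
grasp_force: 0.9
```

>>> {"name": "carry_out", "arguments": {
  "motion": [
    [0,0,0,-12,0,0,-0.6],
    [0,0,0,-24,0,0,-0.6],
    [0,0,0,-36,0,0,-0.6],
    [0,0,0,-48,0,0,-0.6],
    [0,0,0,-60,0,0,-0.6]
  ]
}}

```text
clock: 30.55
position: [531.8, 200.8, 33.3]
ee_rot: [0.05, 0.999, -0.001, -0.002]
contact_force: [-9.5, 3.2, 5.2]
gripper_width: 17.3
grasp_force: 4.7
```

>>> {"name": "carry_out", "arguments": {
  "motion": [
    [0,0,0,-12,0,0,-0.6],
    [0,0,0,-24,0,0,-0.6],
    [0,0,0,-34,0,0,-0.6],
    [0,0,0,-40,0,0,-0.6],
    [0,0,0,-40,0,0,-0.6]
  ]
}}

```text
clock: 31.18
position: [573.0, 197.0, 33.3]
ee_rot: [0.05, 0.999, -0.0, -0.001]
contact_force: [-4.0, 0.8, 2.4]
gripper_width: 17.2
grasp_force: 2.1
```

Run:
```python
from ins import *
inss(); rowcheck()
```

```text
insert x 1.2 y -0.4 z 33.3 F [-4.+0.4j] 2.4 t 31.18 j6 -2.27 w 17.2
wrist n 3282 x -2..53 {-10: 146, 0: 565, 10: 531, 20: 605, 30: 677, 40: 676, 50: 82}
scene n 1651 x 12..156 {10: 82, 20: 104, 30: 107, 40: 109, 50: 109, 60: 110, 70: 111, 80: 117, 90: 115, 100: 120, 110: 120, 120: 122, 130: 127, 140: 132, 150: 66}
side n 836 x 8..162 {0: 2, 10: 12, 20: 13, 30: 14, 40: 20, 50: 27, 60: 60, 70: 76, 80: 79, 90: 75, 100: 76, 110: 76, 120: 74, 130: 74, 140: 72, 150: 72, 160: 14}
```

Rear face is at about x 12, past the lips. I retreat and lift clear.

>>> {"name": "carry_out", "arguments": {
  "motion": [
    [0,0,0,0,0,0,-0.6],
    [0,0,0,8,0,0,-0.6],
    [0,0,0,20,0,0,-0.6],
    [0,0,0,45,0,0,-0.6],
    [0,0,0,65,0,-30,-0.6]
  ]
}}

```text
clock: 31.95
position: [506.5, 203.1, 61.7]
ee_rot: [0.05, 0.999, -0.001, -0.002]
contact_force: [0.6, 0.8, 0.6]
gripper_width: 16.7
grasp_force: 0.0
```

>>> {"name": "carry_out", "arguments": {
  "motion": [
    [0,0,0,0,0,-60,0],
    [0,0,0,0,0,-120,1],
    [0,0,0,0,0,-160,1],
    [0,0,0,0,0,-160,1],
    [0,0,0,0,0,-160,1]
  ]
}}

```text
clock: 32.58
position: [508.0, 203.7, 222.7]
ee_rot: [0.05, 0.999, 0.0, -0.0]
contact_force: [-0.8, 0.5, 0.2]
gripper_width: 85.2
grasp_force: 0.0
```

Run:
```python
from ins import *
inss(); rowcheck()
# lip check: dark/steel at lip tips seen in wrist view vs wood; tabbed: top relief; bystanders in side view
i=get_image("wrist"); q=cv2.connectedComponentsWithStats(blue(i["color"])); tops(i,38)
j=get_image("scene")
hsv=cv2.cvtColor(j["color"],cv2.COLOR_BGR2HSV)
print("jar px white centroid",np.argwhere((hsv[150:205,285:330,1]<25)&(hsv[150:205,285:330,2]>150)).mean(0)+[150,285])
import cv2 as c
a=c.imread("pics/scene0.png"); d=np.abs(a.astype(int)-j["color"]).max(2)>60
print("changed px near jar/mould/puller:",d[160:205,296:320].sum(),d[175:195,235:265].sum(),d[188:213,250:288].sum())
```

```text
insert x -64.1 y -0.5 z 222.7 F [-0.8+0.4j] 0.2 t 32.58 j6 -2.35 w 85.2
wrist n 4018 x -8..151 {-10: 228, 0: 323, 10: 280, 20: 280, 30: 279, 40: 273, 50: 263, 60: 244, 70: 268, 80: 226, 90: 222, 100: 222, 110: 234, 120: 210, 130: 222, 140: 216, 150: 28}
scene n 1604 x 1..144 {0: 91, 10: 100, 20: 104, 30: 107, 40: 109, 50: 109, 60: 110, 70: 111, 80: 117, 90: 115, 100: 120, 110: 120, 120: 122, 130: 127, 140: 42}
side n 1258 x -11..151 {-20: 5, -10: 81, 0: 83, 10: 82, 20: 82, 30: 81, 40: 81, 50: 79, 60: 78, 70: 76, 80: 79, 90: 75, 100: 76, 110: 76, 120: 74, 130: 74, 140: 72, 150: 4}
342 [407. 135.] [array([468.2, 300.2]), array([51.8,  7.5]), np.float64(84.3)]
7708 [395. 238.] [array([616.1, 284.8]), array([ 52.7, 281.4]), np.float64(84.0)]
5882 [321. 275.] [array([643.6, 191.6]), array([ 81.6, 158.1]), np.float64(84.3)]
jar px white centroid [169.75581395 306.88953488]
changed px near jar/mould/puller: 76 0 0
```

```bash
python3 -c "
from bench import *
print(job_done())"
```

```text
the job is handed in; nothing more can be done
None
```

All three boxes are loaded in the sprung row: the two plain boxes went in first and the tabbed one last. They rest at about x 0 to 150 mm against the lips, and the gripper is open and clear. The mould and puller look unmoved; some pixels near the jar changed, which I did not track down (nothing touched it as far as I know), and the job was handed in at about 33 s.

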